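# Draw the toolbox till up to its stop and put the solder reel away behind it

### The job

Put the larger solder reel away in the toolbox: draw the sliding till towards you along its runners until it bears snugly against the cross bar, without straining the bar, then stand the reel gently upright on the floor of the well that this opens behind the till. Leave the till forward and level on its runners, and do not disturb the flux tin, the small reel or the mug.

Things in the scene. Friction and masses are not known exactly. Their poses are not given: they have to be found in the camera images.
- toolbox: Open grey steel box, fixed: 264 mm front to rear (its x), 222 mm wide (y), rim 89 mm above the bench. Walls 3 mm; inner faces of front and rear wall at x = -129 and +129 mm, of the sides at y = +-108 mm; inner floor 10 mm above the bench. Origin: centre of its underside; x points from the front wall (two hasps, near the robot) to the rear wall, z up. Side runners, tops at 57 mm, carry the till.
- till: Shallow black tray of ten cells with screws and nuts (0.4 to 0.9 kg; 1 to 5 N slide it), loose on the runners; it slides along the toolbox's x. 90 mm front to rear over its lips, 211 mm wide (2.5 mm play each side), 24 mm high, top 81 mm above the bench. Origin: centre of its underside; axes as the toolbox's. At the start a gap of 34 to 44 mm is left between its far lip and the rear wall.
- till_lip (a point): Middle of the till's far (rear) lip: its outermost edge, at the top, 81 mm above the bench, 45 mm behind the till's centre. The lip is turned 8 mm down and stands 7 mm off the till's rear wall. A fingertip put down behind it, 10 to 20 mm below the top, can pull the till forward.
- bar_stop: The till's stop: strips fixed on the side rims, and a cross bar (8 mm thick, 59 to 81 mm above the bench) clamped to them by thumb screws. Origin: fixed, at toolbox x = -86 mm. Where the bar is clamped is not given: its rear face is at toolbox x = -62 to -96 mm (till lip then at +28 to -6 mm). Feel for it: snug is 3 to 10 N on the bar beyond the till's drag for a moment; over 13 N strains it.
- reel_mid (a point): The larger solder reel: 45 mm in diameter, 45 mm high, 0.3 kg, standing upright on the bench to the right of the toolbox. Point: its centre, half-way up; its z axis is the reel's own axis.
- flux_tin: Bystander: flat round red and white tin, 56 mm in diameter, 22 mm high. Origin: centre of its underside.
- small_reel: Bystander: the smaller solder reel, 38 mm in diameter, 22 mm high. Origin: centre of its underside.
- tea_mug: Bystander: white spotted mug, 82 mm in diameter, 91 mm high, with a handle. Origin: centre of its underside.
There are look-alikes about, which are no part of the job. What is shaped like the part that bears reel_mid but turquoise is not meant.

How it is judged:
On the way:
1. the till is drawn forward and bears snugly on the cross bar (contact force between till and bar_stop above 3 N), for 0.25 s.
At the end, for the whole second after the job is handed in: the reel stands upright (0.1 rad) and at rest on the toolbox floor, inside its walls, its centre over 20 mm behind the till's far lip; the till lies on its runners (lip within 3 mm of its height, level to 0.05 rad) and forward, its far lip at most 33 mm behind the toolbox's centre (z of reel_mid in the frame of toolbox below 0.038 m and x of reel_mid in the frame of toolbox below 0.115 m and x of reel_mid in the frame of till_lip above 0.02 m and y of reel_mid in the frame of toolbox between -0.095 and 0.095 m and angle between reel_mid's own z axis and vertical below 0.1 rad and linear speed of solder_reel below 0.02 m/s and x of till_lip in the frame of toolbox below 0.033 m and z of till_lip in the frame of toolbox below 0.084 m and angle between till's own z axis and vertical below 0.05 rad); the robot touches nothing.
It fails at once if the cross bar is strained with over 13 N (contact force between anything else and bar_stop above 13 N).
It fails at once if the till is tipped by over 0.15 rad or lifted 15 mm, spilling its fasteners (angle between till's own z axis and vertical above 0.15 rad or z of till_lip in the frame of toolbox above 0.096 m).
It fails at once if the reel is dropped or slammed into the toolbox (over 0.5 m/s below the rim) (z of reel_mid in the frame of toolbox below 0.075 m and y of reel_mid in the frame of toolbox between -0.11 and 0.11 m and linear speed of solder_reel above 0.5 m/s and x of reel_mid in the frame of toolbox between -0.13 and 0.13 m).
It fails at once if the flux tin, the small reel or the mug is moved by over 20 mm (distance of any of flux_tin, small_reel, tea_mug from where it was at the start of the episode above 0.02 m).
It also fails if it takes over 64 s, if anything falls off the work surface, if the arm or the gripper's body presses on something with over 40 N, if the wrist force passes 120 N, or if a joint passes its speed limit or range.

### The arm

A 7-joint arm with a two-finger parallel gripper is mounted at the origin on a cart in front of the work surface, level with it; the furniture and walls round the work are solid. World frame = base frame: x ahead of the robot, y to its left, z up, the work surface at z = 0. Lengths are in m, angles in rad, forces in N, time in s.
With the tool pointing down it reaches from about 0.425 to 0.925 m from the base axis. Payload 6.8 kg.
Tool frame: the origin (TCP) lies midway between the tips of the shut fingers; the grasp point (between the pads) lies bot.grip_point_offset behind it (bot.grip_point_offset is the distance from the TCP to the grasp point, in m); z points along the fingers, y is the line along which they close (so a half turn about z gives the same grasp; the last joint's range is limited). The gripper opens to 85 mm and grips with 20 to 120 N. Pads are 22 mm wide; open, the fingers measure 114 mm over their backs; the gripper's body (76 mm by 85 mm) begins 54 mm behind the grasp point. The pads swing forward as they close: fully open they stand 13 mm farther back than shut.
Start: joints at [1.015, 0.477, 0.022, 1.555, -0.011, 1.109, -0.083], TCP at [0.292, -0.608, 0.231] pointing down, gripper open.
Joint ranges: [-2.96, 2.96], [-0.34, 2.1], [-1.41, 1.46], [0.24, 2.44], [-1.37, 4.51], [0.17, 1.92], [-2.96, 2.96]. Speed limits (rad/s): [2.39, 2.39, 3.14, 3.14, 3.14, 3.14, 3.14].

### API

Orientations are given as a unit quaternion [w, x, y, z].
In Python, from station import get_obs, cams, job, bot gives the robot as it stands.
- The arm moves only by the tool arm_command, never from a script. Its argument "rows" is a list that holds one entry, the list of rows, each a list of 5 numbers: the finger opening in mm, from 0 to 85.4, then the shift along the world's x, y, z in units of 60 mm (1.0 is 60 mm), then the turn about the world's z in units of 0.08 rad (1.0 is 0.08 rad). In form: [[[grip, x, y, z, turn], ...]]. A call has exactly 10 rows; each row shifts and turns the commanded pose from where the row before left it; what a row does not reach is not made up. A row lasts 1/8 s, in which the tool goes at most 62.5 mm and 10.7 degrees, less where a joint would pass 70% of its speed; a pose out of reach is approached as far as the arm can. A call with a number of a shift or a turn outside -1 to 1 is refused whole. A call with a gripper value outside its range is refused whole. The fingers move at their own pace and stop on an object; "newtons" is the grip in N (left out, the last holds). Time passes only in rows, so rows that do not move let the fingers close, or fill a call up. It gives the time, the measured TCP pose, the force, the opening and the grip force at its end, in the units of the state.
- get_obs(): the state, without advancing time (a new reading comes with each control period).
- cams.read_camera(name): name is "scene" or "side" or "wrist"; returns the picture (384x512x3 uint8, red, green, blue); there is no depth.
- cams.camera_params(name): a dict with "K" (3x3 intrinsics, pixels), "extrinsics" (4x4, takes a point from camera to world coordinates). Camera axes: x right, y down, z forward; pixel columns grow to the right and rows downward; lengths in m; the calibration is good to about 2 mm. A picture is of the moment at which its call begins: read the wrist's pose just before it. camera_params takes no time and is no camera call; for the wrist camera it gives the pose at the moment of the call.
- job.hand_in(): hands the job in; it is judged then, once.
The state is a dict: "t": time; "q": joint angles; "joint_vel": joint speeds; "joint_torque": joint torques, N m; "eef_pos": TCP position; "tool_rot": TCP orientation; "contact_force": force on the tool from outside, world axes, zero at the start; "torque": the same for the moment, N m; "gripper_width": opening from 0.0 (shut) to 1.0 (fully open); "grasp_force": force on a finger pad.
Only numpy, scipy, OpenCV 4.12 (cv2) and the standard library are available. Lean on these libraries where they do the work, as an engineer would, in place of code of your own. Each camera call takes 0.05 s, during which the arm holds its last target. There are 200 camera calls.

## Working session

There is one attempt and no reset: what is moved stays moved. The work goes in short steps, Python scripts to look and compute and a tool call to move; the robot and the scene stay as the last step left them, time stands still between calls to the robot, and variables do not carry over. Pictures are saved under pics/ and viewed, at most 10 in all, crops included, and the job is handed in when it is done.

Besides the shell and the picture viewer there is one more tool, called after "Call:" by a JSON object that holds its "method" and its "body", one argument or row to a line. arm_command: Moves the arm, as the interface text tells. Its arguments: {"type":"object","properties":{"rows":{"type":"array"},"newtons":{"type":"number"}},"required":["rows"]}

```bash
mkdir -p pics; ls; python3 - <<'E'
from station import get_obs,cams,job,bot
import cv2,numpy as np
o=get_obs();print(o,bot.grip_point_offset)
a=[]
for n in("scene","side"):
    im=cams.read_camera(n);p=cams.camera_params(n);np.savez(f"{n}.npz",im=im,**p)
    cv2.imwrite(f"pics/{n}0.png",cv2.resize(im[:,:,::-1],(768,576),interpolation=cv2.INTER_CUBIC));print(p)
E
```

```text
pics
{'t': 0.0, 'q': array([ 1.0149001 ,  0.47778957,  0.02234926,  1.55647851, -0.01149699,
        1.10930274, -0.08309923]), 'joint_vel': array([-0.00090022,  0.00088322,  0.00021521,  0.0001586 , -0.00059981,
       -0.00092121,  0.00076611]), 'joint_torque': array([-3.46120951e-04, -5.96443212e+01,  1.60778124e+00, -2.81199718e+01,
        1.24311840e-02,  9.30139533e-03, -2.70689412e-06]), 'eef_pos': array([ 0.29197765, -0.60790991,  0.23032155]), 'tool_rot': array([-8.82993632e-04,  9.75037273e-01,  2.22039321e-01, -2.75299219e-04]), 'contact_force': array([0.65680094, 0.15870869, 0.29646643]), 'torque': array([ 0.00994224,  0.00656786, -0.02865095]), 'grasp_force': 0.0, 'gripper_width': 0.9984348850210882} 0.0187
{'K': array([[474.89427291,   0.        , 255.75536571],
       [  0.        , 474.89427291, 188.37706073],
       [  0.        ,   0.        ,   1.        ]]), 'extrinsics': array([[-0.42554123, -0.51006964,  0.74749155, -0.68154625],
       [-0.9046126 ,  0.21758542, -0.36651417,  0.55185321],
       [ 0.02430449, -0.83215716, -0.55400699,  0.97104313],
       [ 0.        ,  0.        ,  0.        ,  1.        ]])}
{'K': array([[381.51473189,   0.        , 258.78910561],
       [  0.        , 381.51473189, 195.04816252],
       [  0.        ,   0.        ,   1.        ]]), 'extrinsics': array([[ 0.99445013, -0.06042096,  0.08612925,  0.41193619],
       [-0.10411453, -0.68294308,  0.72301377, -0.82399245],
       [ 0.01513619, -0.72796844, -0.68544353,  0.79052469],
       [ 0.        ,  0.        ,  0.        ,  1.        ]])}
```

View pics/scene0.png

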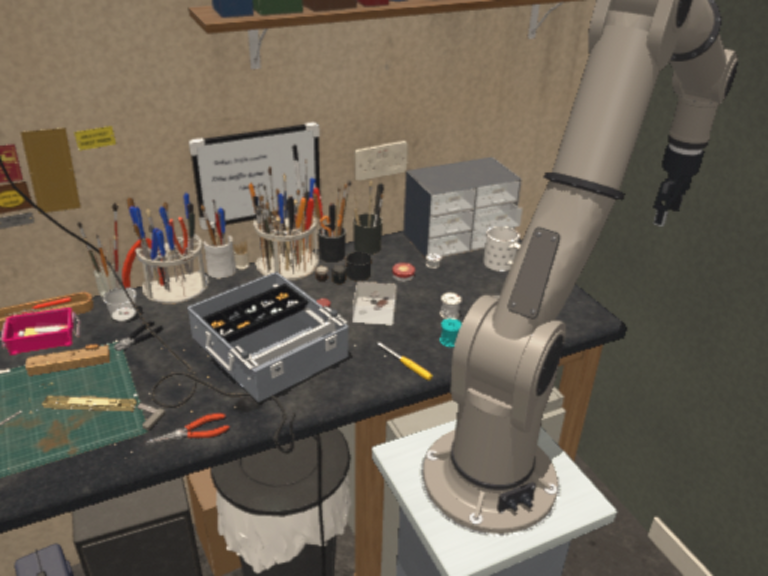

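View pics/side0.png

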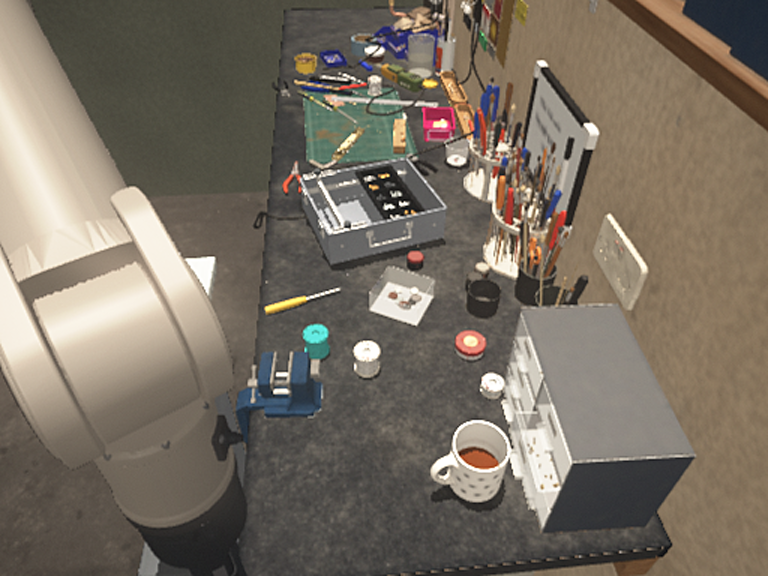

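The scene view shows the grey toolbox centred near (268,335) with hasps on its lower right wall. The white larger reel is at (451,304), with the turquoise decoy at (451,332). In the side view the box is near (372,210), the white reel at (367,358), the decoy at (316,342), the tin at (470,345), the small reel at (491,385) and the mug at (478,460).

```bash
cat > h.py <<'E'
import numpy as np,cv2
def ray(p,uv):
    E=p["extrinsics"];d=E[:3,:3]@np.linalg.inv(p["K"])@[uv[0],uv[1],1.];return E[:3,3],d/np.linalg.norm(d)
def plane(p,uv,z):
    c,d=ray(p,uv);return c+d*(z-c[2])/d[2]
def tri(rs):
    A=[np.eye(3)-np.outer(d,d) for c,d in rs];X=np.linalg.solve(sum(A),sum(a@c for a,(c,d) in zip(A,rs)))
    return X,max(np.linalg.norm(a@(X-c)) for a,(c,d) in zip(A,rs))
def proj(p,X):
    E=p["extrinsics"];q=p["K"]@(E[:3,:3].T@(np.asarray(X)-E[:3,3]));return q[:2]/q[2]
E
python3 - <<'E'
from h import *
S=np.load("scene.npz");D=np.load("side.npz")
f=lambda a,b:print(tri([ray(S,np.array(a)/1.5),ray(D,np.array(b)/1.5)]))
f((451,305),(367,359))   # reel
f((403,270),(470,344)); f((433,261),(491,385))
print("rim via z=.089")
for uv in [(302,187),(322,228),(445,207),(415,158)]: print(plane(D,np.array(uv)/1.5,.089))
for uv in [(189,308),(275,275),(348,350),(262,372)]: print(plane(S,np.array(uv)/1.5,.089))
a=cv2.resize(S["im"][170:275,115:245],(520,420),interpolation=cv2.INTER_CUBIC)
cv2.imwrite("pics/sb.png",a[:,:,::-1])
E
```

```text
(array([ 0.45371149, -0.1788794 ,  0.022397  ]), np.float64(0.00053397206993196))
(array([ 0.6439676 , -0.15122185,  0.01213098]), np.float64(0.00037747206761619347))
(array([ 0.66022369, -0.24430247,  0.00802299]), np.float64(0.0012512566146659194))
rim via z=.089
[0.34540293 0.27207739 0.089     ]
[0.38635659 0.11760702 0.089     ]
[0.64846066 0.16994547 0.089     ]
[0.6126566  0.37638335 0.089     ]
[0.58176987 0.38514732 0.089     ]
[0.63266626 0.18084425 0.089     ]
[0.32082815 0.13355675 0.089     ]
[0.32492919 0.30595243 0.089     ]
```

Call:
{"method": "arm_command", "body": {
  "rows": [
    [[85, 0.3, 0.9, 0.3, -0.3], [85, 0.3, 0.9, 0.3, -0.3], [85, 0.3, 0.9, 0.3, -0.3], [85, 0.3, 0.9, 0.3, -0.3], [85, 0.3, 0.9, 0.2, -0.3], [85, 0.3, 0.9, 0, -0.3], [85, 0.3, 0.8, 0, -0.3], [85, 0.3, 0.8, 0, -0.3], [85, 0, 0, 0, 0], [85, 0, 0, 0, 0]]
  ]
}}

```text
t: 1.35
eef_pos: [0.4358, -0.189, 0.315]
tool_rot: [0.0, 0.992, 0.128, -0.0]
contact_force: [-0.5, -0.7, 0.3]
gripper_width: 1.0
grasp_force: 0.0
```

```bash
cat > snap.py <<'E'
import sys;from h import *;from station import cams,get_obs
n=sys.argv[1];o=get_obs();p=cams.camera_params("wrist");im=cams.read_camera("wrist")
np.savez(n+".npz",im=im,**p);cv2.imwrite(f"pics/{n}.png",im[:,:,::-1])
print(o["eef_pos"],o["tool_rot"],p["K"][0,0],p["extrinsics"])
E
python3 snap.py w1
```

```text
[ 0.43582861 -0.18900682  0.31504237] [ 1.07888021e-04  9.91836001e-01  1.27519384e-01 -3.78311388e-04] 272.91543022406177 [[ 2.53275186e-01 -9.29425467e-01 -2.68365388e-01  5.04303617e-01]
 [-9.67394026e-01 -2.43136033e-01 -7.09483481e-02 -1.71596414e-01]
 [ 6.91905700e-04  2.77584529e-01 -9.60700968e-01  4.56778459e-01]
 [ 0.00000000e+00  0.00000000e+00  0.00000000e+00  1.00000000e+00]]
```

View pics/w1.png

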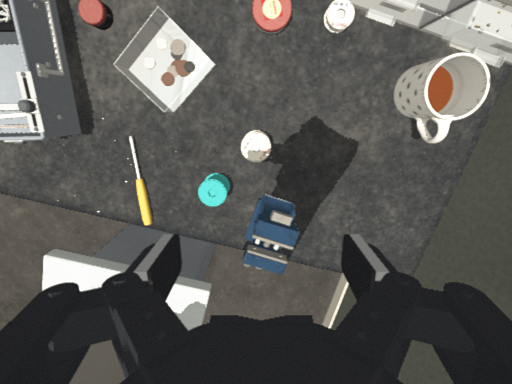

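The wrist view shows the white reel at (257,146), the decoy at (214,190) and a vise at (272,235). The screwdriver is at (140,185) and the box edge is at the top left. The way round the reel is clear for a grasp closing along image x. Next I go to the box.

Call:
{"method": "arm_command", "body": {
  "rows": [
    [[85, 0.05, 0.9, 0.1, 0], [85, 0.05, 0.9, 0.1, 0], [85, 0.05, 0.9, 0.1, 0], [85, 0.05, 0.9, 0.1, 0], [85, 0.05, 0.9, 0, 0], [85, 0.05, 0.9, 0, 0], [85, 0, 0.9, 0, 0], [85, 0, 0.8, 0, 0], [85, 0, 0, 0, 0], [85, 0, 0, 0, 0]]
  ]
}}

```text
t: 2.65
eef_pos: [0.455, 0.2357, 0.3388]
tool_rot: [0.0, 0.992, 0.126, -0.0]
contact_force: [0.1, 0.1, 0.5]
gripper_width: 0.995
grasp_force: 0.0
```

```bash
python3 snap.py w2; python3 -c "
import cv2;a=cv2.imread('pics/w2.png')[:300];cv2.imwrite('pics/w2b.png',cv2.resize(a,(800,469),interpolation=cv2.INTER_CUBIC))"
```

```text
[0.45500846 0.2357368  0.33883373] [ 4.64234502e-04  9.91984264e-01  1.26359974e-01 -4.01718073e-04] 272.91543022406177 [[ 0.25107065 -0.929996   -0.26846037  0.52350344]
 [-0.96796775 -0.24082042 -0.07102079  0.25311814]
 [ 0.00139831  0.27769222 -0.96066908  0.48056433]
 [ 0.          0.          0.          1.        ]]
```

View pics/w2b.png

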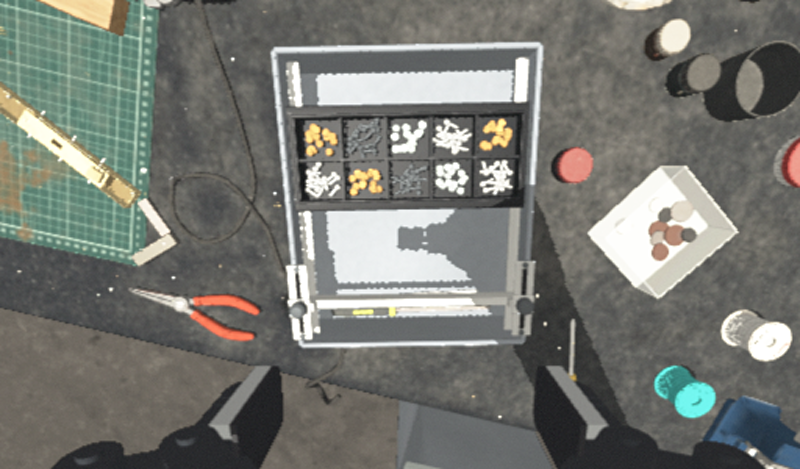

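The wrist view (1.5625x) shows the box rim corners at about (272,48), (542,44), (525,345) and (298,346). The till spans rows 108 to 208, the rear gap rows 72 to 106, and the bar is at rows 292 to 308 with thumb screws at (297,310) and (525,306). I'll refine these edges by gradient.

```bash
cat > edges.py <<'E'
from h import *
W=np.load("w2.npz");k=1.5625
g=cv2.GaussianBlur(cv2.cvtColor(W["im"],cv2.COLOR_RGB2GRAY),(3,3),0).astype(np.float32)
def edge(a,b,z,sign,r=3,n=60):
    "strongest step (sign: +1 bright towards +normal) near line a-b; returns fitted line end points cast on plane z"
    a=np.array(a,float)/k;b=np.array(b,float)/k;t=(b-a)/np.linalg.norm(b-a);nn=np.array([-t[1],t[0]])
    s=np.arange(-r-1,r+1.01,.25,np.float32);P=[]
    for u in np.linspace(.08,.92,n):
        q=a+u*(b-a)+s[:,None]*nn;v=cv2.remap(g,q[:,0].astype(np.float32)[None],q[:,1].astype(np.float32)[None],cv2.INTER_LINEAR)[0]
        d=sign*(v[4:]-v[:-4]);i=d.argmax()
        if d[i]>8:P.append(a+u*(b-a)+(s[i]+.5)*nn)
    P=np.array(P,np.float32);vx,vy,x,y=cv2.fitLine(P,cv2.DIST_HUBER,0,.01,.01).ravel()
    res=np.abs((P[:,0]-x)*vy-(P[:,1]-y)*vx)
    e=[np.array([x,y])+((np.array(c)-[x,y])@[vx,vy])*np.array([vx,vy]) for c in(a,b)]
    return [plane(W,c,z)for c in e],len(P),np.median(res)
E
cat > box.py <<'E'
from edges import *
def ln(e): return np.cross([*e[0][0][:2],1],[*e[0][1][:2],1])
def X(l,m): c=np.cross(l,m);return c[:2]/c[2]
# direction left->right: normal points down image (+row); rear: dark bench above, bright rim below
R=edge((275,48),(540,44),.089,+1);F=edge((300,346),(522,343),.089,-1)
L=edge((272,50),(290,250),.089,-1);Q=edge((543,46),(534,250),.089,+1)
for n,e in zip("RFLQ",(R,F,L,Q)):
    d=e[0][1]-e[0][0];print(n,np.round(e[0],4).tolist(),e[1],e[2],"ang",np.degrees(np.arctan2(d[1],d[0])))
c=[X(ln(a),ln(b)) for a,b in((R,L),(R,Q),(F,Q),(F,L))];print(np.round(c,4))
print([np.linalg.norm(c[i]-c[i-1]) for i in range(4)])
O=np.mean(c,0);ex=c[0]+c[1]-c[2]-c[3];ex/=np.linalg.norm(ex);ey=np.array([-ex[1],ex[0]])
print("centre",O,"yaw deg",np.degrees(np.arctan2(ex[1],ex[0])))
np.savez("boxpose.npz",O=O,ex=ex,ey=ey)
tb=lambda p:np.round(np.array([(p[:2]-O)@ex,(p[:2]-O)@ey])*1000,1)
for n,a,b,z,s in(("lip rear",(300,106),(525,103),.081,-1),("till front",(296,207),(522,205),.081,1),("bar rear+",(320,297),(515,294),.081,1),("bar front-",(320,306),(515,303),.081,-1)):
    e=edge(a,b,z,s,r=4);print(n,[tb(p) for p in e[0]],e[1:])
E
python3 box.py; python3 -c "
import numpy as np;g=np.load('w2.npz')['im'].mean(2)
print(g[20:80,230:240].mean(1).round(0).tolist());print(g[120:225,300:304].mean(1).round(0).tolist())"
```

```text
R [[0.5924, 0.3825, 0.089], [0.651, 0.1743, 0.089]] 60 0.18503956 ang -74.29771496636938
F [[0.3371, 0.3143, 0.089], [0.3953, 0.1027, 0.089]] 60 0.20031485 ang -74.63509585252584
L [[0.5888, 0.3862, 0.089], [0.4296, 0.3419, 0.089]] 60 0.18004692 ang -164.44535033598214
Q [[0.6479, 0.171, 0.089], [0.4861, 0.1252, 0.089]] 58 0.06374067 ang -164.1956680118442
[[0.5912 0.3869]
 [0.6516 0.1721]
 [0.3961 0.0998]
 [0.3366 0.3161]]
[np.float64(0.26424181311900324), np.float64(0.22315377313091836), np.float64(0.2655621870625299), np.float64(0.22431151991916662)]
centre [0.4938656  0.24370056] yaw deg 15.679801954878378
lip rear [array([89.6, 92.4]), array([  88.4, -101.7])] (60, np.float32(0.17991513))
till front [array([ -0.2, 104.1]), array([  -1., -104.])] (60, np.float32(0.16079116))
bar rear+ [array([-85.9,  88.6]), array([ -86.5, -101.9])] (60, np.float32(0.22665149))
bar front- [array([-94.4,  89.2]), array([ -93.5, -102.2])] (53, np.float32(0.21261981))
[106.0, 105.0, 104.0, 102.0, 100.0, 100.0, 99.0, 95.0, 115.0, 215.0, 243.0, 228.0, 181.0, 117.0, 97.0, 98.0, 97.0, 95.0, 95.0, 96.0, 
[... 286 characters left out ...]
68.0, 69.0, 63.0, 48.0, 74.0, 74.0, 80.0, 81.0, 79.0, 75.0, 99.0, 123.0, 126.0, 125.0, 125.0, 126.0, 126.0, 125.0, 124.0, 126.0, 126.0, 126.0, 125.0, 126.0, 126.0, 126.0, 126.0, 124.0, 124.0, 122.0, 122.0, 125.0, 123.0, 123.0, 125.0, 125.0, 124.0, 125.0, 124.0, 124.0, 123.0, 124.0, 124.0, 126.0, 126.0, 125.0, 125.0, 124.0, 125.0, 123.0, 124.0, 123.0, 124.0, 122.0, 127.0, 160.0, 136.0, 122.0, 122.0, 124.0, 158.0, 217.0, 230.0, 255.0, 216.0, 146.0, 145.0, 167.0, 215.0, 220.0, 238.0, 251.0, 199.0, 224.0, 231.0, 214.0, 226.0, 230.0, 187.0, 124.0, 107.0, 108.0, 108.0, 107.0, 107.0, 106.0, 107.0, 105.0, 106.0, 105.0, 106.0, 106.0, 105.0, 106.0, 134.0, 210.0, 239.0, 242.0, 150.0, 98.0, 98.0, 101.0]
```

Call:
{"method": "arm_command", "body": {
  "rows": [
    [[0, 0.48, 0.125, -0.4, 0.05], [0, 0.48, 0.125, -0.4, 0.05], [0, 0.48, 0.125, -0.4, 0.05], [0, 0.48, 0.125, -0.4, 0.05], [0, 0.48, 0.125, -0.4, 0.05], [0, 0, 0, -0.6, 0], [0, 0, 0, -0.6, 0], [0, 0, 0, -0.6, 0], [0, 0, 0, 0, 0], [0, 0, 0, 0, 0]]
  ]
}}

```text
t: 3.95
eef_pos: [0.5995, 0.2743, 0.1128]
tool_rot: [-0.0, 0.991, 0.137, 0.001]
contact_force: [1.2, 0.8, 0.3]
gripper_width: -0.001
grasp_force: 0.0
```

```bash
cat > st.py <<'E'
from h import *;from station import get_obs
B=np.load("boxpose.npz");o=get_obs();w,x,y,z=o["tool_rot"]
d=o["eef_pos"][:2]-B["O"]
print("t",o["t"],"tcp",o["eef_pos"].round(4),"box",(d@B["ex"]*1e3).round(1),(d@B["ey"]*1e3).round(1),"yaw",np.degrees(2*np.arctan2(y,x)).round(2),"F box",(o["contact_force"][:2]@B["ex"]).round(2),(o["contact_force"][:2]@B["ey"]).round(2),o["contact_force"][2].round(2),"grip",o["gripper_width"]*85.4,o["grasp_force"])
E
python3 st.py
python3 - <<'E'
from h import *;from station import cams
im=cams.read_camera("side");cv2.imwrite("pics/s2.png",cv2.resize(im[90:190,180:320],(700,500),interpolation=cv2.INTER_CUBIC)[:,:,::-1])
E
```

```text
t 3.95 tcp [0.5995 0.2743 0.1128] box 109.9 1.0 yaw 15.71 F box 1.37 0.41 0.25 grip -0.10391221471141945 0.0
```

View pics/s2.png

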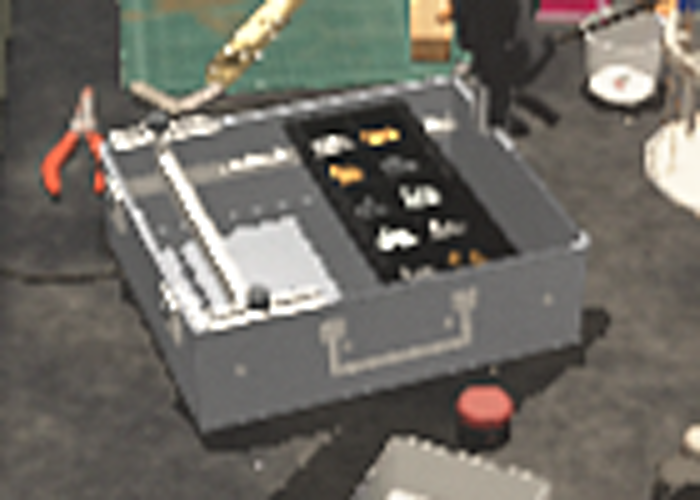

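The side view shows the box, with the till far back and a dark gripper shape at about (490,80). I'll check that against the projected TCP.

```bash
python3 - <<'E'
from h import *;D=np.load("side.npz")
for X in [(.5995,.2743,.1128),(.5912,.3869,.089),(.6516,.1721,.089),(.3961,.0998,.089)]: print((proj(D,X)-[180,90])*5)
E
```

```text
[486.59720361 124.14368026]
[451.76427429  70.36404838]
[587.57432743 237.83314596]
[190.21011187 326.98161079]
```

Call:
{"method": "arm_command", "body": {
  "rows": [
    [[0, 0, 0, -0.26, 0], [0, 0, 0, -0.26, 0], [0, 0, 0, -0.26, 0], [0, 0, 0, 0, 0], [0, 0, 0, 0, 0], [0, -0.04, -0.011, 0, 0], [0, -0.04, -0.011, 0, 0], [0, -0.04, -0.011, 0, 0], [0, -0.04, -0.011, 0, 0], [0, 0, 0, 0, 0]]
  ]
}}

```text
t: 5.25
eef_pos: [0.5887, 0.2724, 0.0647]
tool_rot: [-0.0, 0.991, 0.137, 0.0]
contact_force: [0.9, -0.0, 1.0]
gripper_width: -0.002
grasp_force: 0.2
```

```bash
python3 st.py
```

```text
t 5.25 tcp [0.5887 0.2724 0.0647] box 99.1 2.0 yaw 15.8 F box 0.89 -0.25 0.98 grip -0.1926190639210895 0.2213327307254076
```

Call:
{"method": "arm_command", "body": {
  "rows": [
    [[0, -0.06, -0.018, 0, 0], [0, -0.13, -0.038, 0, 0], [0, -0.13, -0.038, 0, 0], [0, -0.13, -0.038, 0, 0], [0, -0.13, -0.038, 0, 0], [0, -0.13, -0.038, 0, 0], [0, -0.13, -0.038, 0, 0], [0, -0.13, -0.038, 0, 0], [0, -0.06, -0.018, 0, 0], [0, 0, 0, 0, 0]]
  ]
}}

```text
t: 6.5
eef_pos: [0.5262, 0.2537, 0.0643]
tool_rot: [0.001, 0.991, 0.137, -0.001]
contact_force: [0.1, 0.9, 0.8]
gripper_width: -0.002
grasp_force: 0.6
```

```bash
python3 st.py; python3 snap.py w3; python3 -c "
import cv2;a=cv2.imread('pics/w3.png')[:300];cv2.imwrite('pics/w3b.png',cv2.resize(a,(800,469),interpolation=cv2.INTER_CUBIC))"
```

```text
t 6.5 tcp [0.5262 0.2537 0.0643] box 33.8 0.9 yaw 15.8 F box 0.37 0.84 0.8 grip -0.12937631799272112 0.5913123674690723
[0.52620098 0.25370328 0.06433179] [ 5.34688368e-04  9.90503226e-01  1.37487112e-01 -6.06020024e-04] 272.91543022406177 [[ 0.27266639 -0.92426383 -0.26718797  0.59436722]
 [-0.9621076  -0.26153137 -0.07713828  0.27259663]
 [ 0.00141809  0.2780966  -0.96055207  0.20602648]
 [ 0.          0.          0.          1.        ]]
```

View pics/w3b.png

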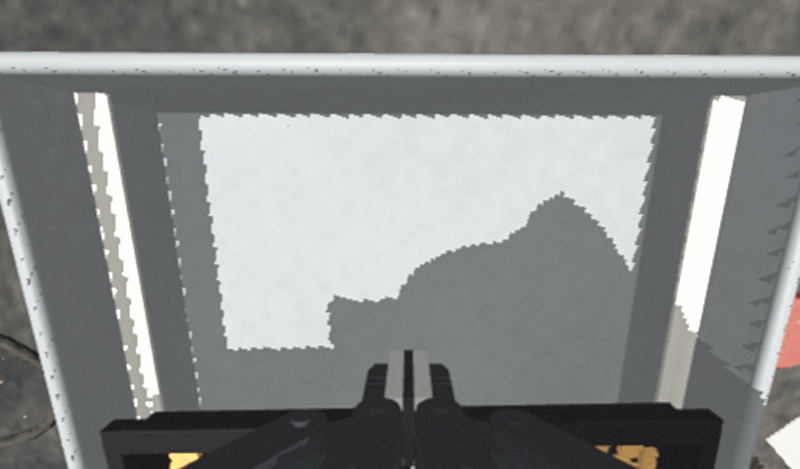

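The wrist view shows the till following the fingertips: lip at row ~410 (left end (105,420), right end (720,408)), and a clear well floor between bright runners at columns 95 and 725. Next I check where the lip lies.

```bash
python3 - <<'E'
from h import *;W=np.load("w3.npz");B=np.load("boxpose.npz")
g=W["im"].mean(2)
for c in (80,110,150,200,330,400,430,450):
    r=np.argmax(np.diff(-g[252:280,c]))+252.5; p=plane(W,(c,r),.081)[:2]-B["O"]; print(c,r,(p@B["ex"]*1e3).round(1),(p@B["ey"]*1e3).round(1))
for c in(100,250,400):
    r=np.argmax(np.diff(g[25:45,c]))+25.5;p=plane(W,(c,r),.089)[:2]-B["O"];print("rim",r,p@B["ex"])
E
```

```text
80 267.5 26.1 94.3
110 262.5 29.0 78.3
150 261.5 29.7 57.5
200 260.5 30.3 31.7
330 258.5 31.6 -35.2
400 257.5 32.2 -71.2
430 259.5 31.1 -86.9
450 260.5 30.5 -97.3
rim 33.5 0.13277252032268053
rim 34.5 0.13259338258735795
rim 34.5 0.13275672664997415
```

Call:
{"method": "arm_command", "body": {
  "rows": [
    [[0, -0.03, -0.009, 0, 0], [0, -0.03, -0.009, 0, 0], [0, -0.03, -0.009, 0, 0], [0, -0.03, -0.009, 0, 0], [0, -0.03, -0.009, 0, 0], [0, -0.02, -0.006, 0, 0], [0, -0.01, -0.003, 0, 0], [0, -0.01, -0.003, 0, 0], [0, -0.005, -0.0015, 0, 0], [0, -0.005, -0.0015, 0, 0]]
  ]
}}

```text
t: 7.8
eef_pos: [0.5149, 0.2508, 0.0646]
tool_rot: [-0.0, 0.991, 0.137, 0.0]
contact_force: [2.3, 0.9, -1.1]
gripper_width: 0.002
grasp_force: 1.0
```

```bash
python3 st.py
```

```text
t 7.8 tcp [0.5149 0.2508 0.0646] box 22.2 1.1 yaw 15.8 F box 2.46 0.22 -1.12 grip 0.1483160288851936 0.974610261619091
```

Call:
{"method": "arm_command", "body": {
  "rows": [
    [[0, -0.005, -0.0015, 0, 0], [0, -0.005, -0.0015, 0, 0], [0, -0.005, -0.0015, 0, 0], [0, -0.005, -0.0015, 0, 0], [0, -0.005, -0.0015, 0, 0], [0, -0.005, -0.0015, 0, 0], [0, -0.005, -0.0015, 0, 0], [0, -0.005, -0.0015, 0, 0], [0, -0.005, -0.0015, 0, 0], [0, -0.005, -0.0015, 0, 0]]
  ]
}}

```text
t: 9.05
eef_pos: [0.5119, 0.2498, 0.0645]
tool_rot: [0.0, 0.991, 0.137, 0.0]
contact_force: [2.5, 1.5, -1.4]
gripper_width: 0.002
grasp_force: 1.0
```

```bash
python3 st.py
```

```text
t 9.05 tcp [0.5119 0.2498 0.0645] box 19.0 1.0 yaw 15.8 F box 2.85 0.77 -1.39 grip 0.17716206440728954 1.0284815356135368
```

Drag is about 2.5 N. I continue in smaller steps, 1 mm and then 0.5 mm.

Call:
{"method": "arm_command", "body": {
  "rows": [
    [[0, -0.003, -0.001, 0, 0], [0, -0.003, -0.001, 0, 0], [0, -0.003, -0.001, 0, 0], [0, -0.003, -0.001, 0, 0], [0, -0.003, -0.001, 0, 0], [0, -0.003, -0.001, 0, 0], [0, -0.003, -0.001, 0, 0], [0, -0.003, -0.001, 0, 0], [0, 0, 0, 0, 0], [0, 0, 0, 0, 0]]
  ]
}}

```text
t: 10.3
eef_pos: [0.5104, 0.2493, 0.0645]
tool_rot: [0.0, 0.991, 0.137, -0.0]
contact_force: [1.3, 0.8, -0.7]
gripper_width: 0.001
grasp_force: 1.0
```

```bash
python3 st.py
```

```text
t 10.3 tcp [0.5104 0.2493 0.0645] box 17.4 0.9 yaw 15.8 F box 1.49 0.37 -0.66 grip 0.08325332941084754 0.9680015221238136
```

Call:
{"method": "arm_command", "body": {
  "rows": [
    [[0, -0.002, -0.0006, 0, 0], [0, -0.002, -0.0006, 0, 0], [0, -0.002, -0.0006, 0, 0], [0, -0.002, -0.0006, 0, 0], [0, -0.002, -0.0006, 0, 0], [0, -0.002, -0.0006, 0, 0], [0, -0.002, -0.0006, 0, 0], [0, -0.002, -0.0006, 0, 0], [0, -0.002, -0.0006, 0, 0], [0, 0, 0, 0, 0]]
  ]
}}

```text
t: 11.55
eef_pos: [0.5095, 0.2486, 0.0645]
tool_rot: [0.0, 0.991, 0.137, 0.0]
contact_force: [3.3, -0.4, -1.0]
gripper_width: -0.001
grasp_force: 1.4
```

```bash
python3 st.py
```

```text
t 11.55 tcp [0.5095 0.2486 0.0645] box 16.4 0.5 yaw 15.79 F box 3.09 -1.29 -0.99 grip -0.08485422902446943 1.4097768813371658
```

Call:
{"method": "arm_command", "body": {
  "rows": [
    [[0, -0.002, -0.0006, 0, 0], [0, -0.002, -0.0006, 0, 0], [0, -0.002, -0.0006, 0, 0], [0, -0.002, -0.0006, 0, 0], [0, -0.002, -0.0006, 0, 0], [0, -0.002, -0.0006, 0, 0], [0, 0, 0, 0, 0], [0, 0, 0, 0, 0], [0, 0, 0, 0, 0], [0, 0, 0, 0, 0]]
  ]
}}

```text
t: 12.8
eef_pos: [0.5086, 0.2487, 0.0645]
tool_rot: [0.0, 0.991, 0.137, -0.0]
contact_force: [3.8, -0.5, -1.5]
gripper_width: 0.002
grasp_force: 1.6
```

```bash
python3 st.py
```

```text
t 12.8 tcp [0.5086 0.2487 0.0645] box 15.5 0.9 yaw 15.8 F box 3.53 -1.56 -1.53 grip 0.13964776489670883 1.5574651909992099
```

Call:
{"method": "arm_command", "body": {
  "rows": [
    [[0, -0.002, -0.0006, 0, 0], [0, -0.002, -0.0006, 0, 0], [0, -0.002, -0.0006, 0, 0], [0, -0.002, -0.0006, 0, 0], [0, -0.002, -0.0006, 0, 0], [0, -0.002, -0.0006, 0, 0], [0, 0, 0, 0, 0], [0, 0, 0, 0, 0], [0, 0, 0, 0, 0], [0, 0, 0, 0, 0]]
  ]
}}

```text
t: 14.05
eef_pos: [0.5079, 0.2486, 0.0645]
tool_rot: [-0.0, 0.991, 0.137, 0.0]
contact_force: [4.3, -0.1, -0.3]
gripper_width: 0.004
grasp_force: 1.6
```

```bash
python3 st.py
```

```text
t 14.05 tcp [0.5079 0.2486 0.0645] box 14.8 0.9 yaw 15.8 F box 4.12 -1.24 -0.26 grip 0.34744526424178523 1.6037094220519066
```

Call:
{"method": "arm_command", "body": {
  "rows": [
    [[0, -0.002, -0.0006, 0, 0], [0, -0.002, -0.0006, 0, 0], [0, -0.002, -0.0006, 0, 0], [0, -0.002, -0.0006, 0, 0], [0, -0.002, -0.0006, 0, 0], [0, -0.002, -0.0006, 0, 0], [0, 0, 0, 0, 0], [0, 0, 0, 0, 0], [0, 0, 0, 0, 0], [0, 0, 0, 0, 0]]
  ]
}}

```text
t: 15.3
eef_pos: [0.5073, 0.2483, 0.0645]
tool_rot: [0.0, 0.991, 0.137, 0.0]
contact_force: [5.5, -1.0, -1.3]
gripper_width: -0.0
grasp_force: 2.2
```

```bash
python3 st.py
```

```text
t 15.3 tcp [0.5073 0.2483 0.0645] box 14.2 0.8 yaw 15.8 F box 5.0 -2.47 -1.33 grip -0.01874939960671689 2.2468932531774044
```

Call:
{"method": "arm_command", "body": {
  "rows": [
    [[0, -0.002, -0.0006, 0, 0], [0, -0.002, -0.0006, 0, 0], [0, -0.002, -0.0006, 0, 0], [0, -0.002, -0.0006, 0, 0], [0, -0.002, -0.0006, 0, 0], [0, -0.002, -0.0006, 0, 0], [0, 0, 0, 0, 0], [0, 0, 0, 0, 0], [0, 0, 0, 0, 0], [0, 0, 0, 0, 0]]
  ]
}}

```text
t: 16.55
eef_pos: [0.5073, 0.2483, 0.0647]
tool_rot: [-0.0, 0.991, 0.137, 0.001]
contact_force: [7.3, -0.2, -1.9]
gripper_width: -0.002
grasp_force: 3.1
```

```bash
python3 st.py
```

```text
t 16.55 tcp [0.5073 0.2483 0.0647] box 14.2 0.8 yaw 15.79 F box 7.02 -2.13 -1.89 grip -0.17621893155866658 3.144291490316391
```

Call:
{"method": "arm_command", "body": {
  "rows": [
    [[0, -0.002, -0.0006, 0, 0], [0, -0.002, -0.0006, 0, 0], [0, -0.002, -0.0006, 0, 0], [0, -0.002, -0.0006, 0, 0], [0, -0.002, -0.0006, 0, 0], [0, 0, 0, 0, 0], [0, 0, 0, 0, 0], [0, 0, 0, 0, 0], [0, 0, 0, 0, 0], [0, 0, 0, 0, 0]]
  ]
}}

```text
t: 17.8
eef_pos: [0.5073, 0.2483, 0.0649]
tool_rot: [-0.0, 0.991, 0.137, 0.001]
contact_force: [8.5, -0.4, -2.1]
gripper_width: -0.003
grasp_force: 3.8
```

```bash
python3 st.py
```

```text
t 17.8 tcp [0.5073 0.2483 0.0649] box 14.2 0.8 yaw 15.78 F box 8.12 -2.65 -2.07 grip -0.2731938091681452 3.7667160853743553
```

Contact is firm: position has stopped, with about 8 N total, so about 5 N on the bar. I back off, lift out and head for the reel, refining its position meanwhile.

Call:
{"method": "arm_command", "body": {
  "rows": [
    [[0, 0.08, 0.022, 0, 0], [0, 0.12, 0.035, 0, 0], [0, 0, 0, 0.5, 0], [0, 0, 0, 0.9, 0], [0, -0.1, -0.5, 0.9, 0], [0, -0.2, -0.95, 0, 0], [85, -0.2, -0.95, 0, 0], [85, -0.2, -0.95, 0, 0], [85, -0.2, -0.95, 0, 0], [85, -0.2, -0.95, 0, 0]]
  ]
}}

```text
t: 19.05
eef_pos: [0.451, -0.0648, 0.2025]
tool_rot: [-0.0, 0.99, 0.138, -0.0]
contact_force: [0.0, 0.0, -0.1]
gripper_width: 0.849
grasp_force: 0.0
```

```bash
python3 st.py; python3 - <<'E'
from h import *
W=np.load("w1.npz");V=np.load("w2.npz")
def blob(W,c,r=28):
    im=W["im"].astype(int);m=(im.min(2)>120).astype(np.uint8)
    x0,y0=c[0]-r,c[1]-r;m=m[y0:c[1]+r,x0:c[0]+r];k,l,s,ce=cv2.connectedComponentsWithStats(m)
    i=1+s[1:,4].argmax();return s[i]+[x0,y0,0,0,0],ce[i]+[x0,y0]
for n,P,c in(("w1",W,(257,146)),("w2",V,(485,214))): print(n,*blob(P,c))
for n,c in(("scene",(301,203)),("side",(245,239))): print(n,*blob(np.load(n+".npz"),c,18))
E
python3 snap.py w4; python3 -c "
import cv2;a=cv2.imread('pics/w4.png');cv2.imwrite('pics/w4b.png',cv2.resize(a,(768,576)))"
```

```text
t 19.05 tcp [ 0.451  -0.0648  0.2025] box -124.7 -285.5 yaw 15.85 F box 0.05 0.01 -0.12 grip 72.46989128989853 0.0
w1 [240 130  31  32 762] [255.16666667 145.61023622]
w2 [ 461  198   46   34 1037] [483.69720347 214.16779171]
scene [306 200  13  21 162] [313.66666667 212.50617284]
side [235 227  19  25 356] [244.10393258 238.26966292]
[ 0.45097883 -0.06484512  0.20252166] [-2.71031721e-04  9.90452299e-01  1.37855323e-01 -2.82995038e-04] 272.91543022406177 [[ 2.73390083e-01 -9.24171755e-01 -2.66766621e-01  5.19046556e-01]
 [-9.61903248e-01 -2.62683401e-01 -7.57599645e-02 -4.61319557e-02]
 [-5.99438455e-05  2.77315702e-01 -9.60778850e-01  3.44266211e-01]
 [ 0.00000000e+00  0.00000000e+00  0.00000000e+00  1.00000000e+00]]
```

View pics/w4b.png

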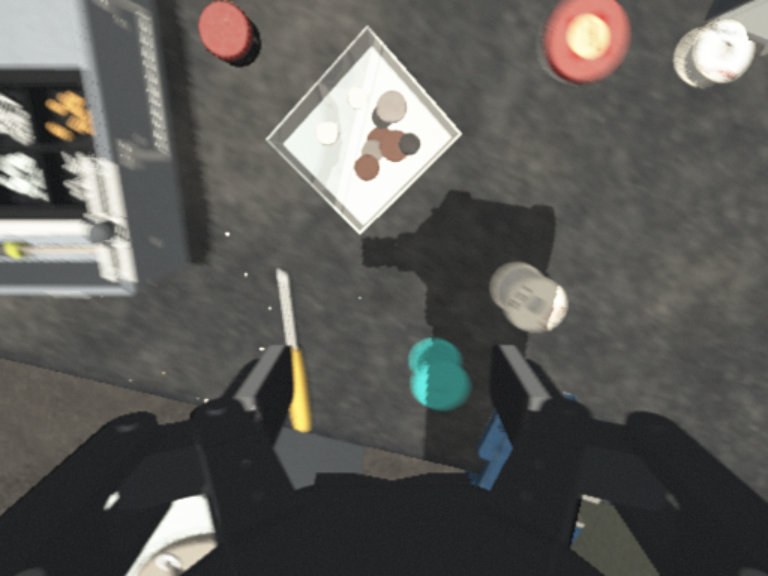

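The wrist view shows the till hard up against the bar at the left, the reel's top face at (540,304), its base at (519,284), and the decoy at (438,375). Next I triangulate the reel from this view with the side view and the w1 view.

```bash
python3 - <<'E'
from h import *
W=np.load("w1.npz");V=np.load("w4.npz");D=np.load("side.npz");S=np.load("scene.npz")
t=np.array([540,304])/1.5;b=np.array([519,285])/1.5
print(plane(V,t,.045),plane(V,b,0))
print(plane(W,(255.8,146),.0225))
print(tri([ray(V,(t+b)/2),ray(W,(255.8,146))]))
print(tri([ray(V,(t+b)/2),ray(D,(244.3,239.2))]))
E
```

```text
[ 0.45220842 -0.18425592  0.045     ] [ 0.4535361  -0.18083942  0.        ]
[ 0.45051064 -0.17754042  0.0225    ]
(array([ 0.45359847, -0.17766762,  0.03509964]), np.float64(0.00154538627553326))
(array([ 0.45317288, -0.18147365,  0.0266196 ]), np.float64(0.00021562993148635266))
```

Call:
{"method": "arm_command", "body": {
  "rows": [
    [[85, 0.01, -0.65, 0, 0], [85, 0.01, -0.65, 0, 0], [85, 0, -0.64, 0, 0], [85, 0, 0, -0.4, 0], [85, 0, 0, -0.8, 0], [85, 0, 0, -0.7, 0], [85, 0, 0, -0.6, 0], [85, 0, 0, -0.4, 0], [85, 0, 0, -0.26, 0], [85, 0, 0, 0, 0]]
  ]
}}

```text
t: 20.35
eef_pos: [0.4526, -0.1794, 0.0122]
tool_rot: [-0.001, 0.99, 0.138, -0.001]
contact_force: [0.6, 0.1, 0.3]
gripper_width: 0.996
grasp_force: 0.0
```

```bash
python3 st.py
```

```text
t 20.35 tcp [ 0.4526 -0.1794  0.0122] box -154.1 -396.2 yaw 15.83 F box 0.63 -0.05 0.33 grip 85.04846657248413 0.0
```

Call:
{"method": "arm_command", "body": {
  "rows": [
    [[20, 0, 0, 0, 0], [20, 0, 0, 0, 0], [20, 0, 0, 0, 0], [20, 0, 0, 0, 0], [20, 0, 0, 0, 0], [20, 0, 0, 0, 0], [20, 0, 0, 0.1, 0], [20, 0, 0, 0.3, 0], [20, 0, 0, 0.5, 0], [20, 0, 0, 0, 0]]
  ],
  "newtons": 40
}}

```text
t: 21.6
eef_pos: [0.4545, -0.1807, 0.0688]
tool_rot: [0.001, 0.991, 0.137, 0.002]
contact_force: [0.8, -0.1, -3.4]
gripper_width: 0.506
grasp_force: 41.6
```

```bash
python3 st.py;  python3 - <<'E'
from h import *;from station import cams
im=cams.read_camera("side");a=im[170:330,170:330];cv2.imwrite("pics/s3.png",cv2.resize(a,(560,560),interpolation=cv2.INTER_CUBIC)[:,:,::-1])
E
```

```text
t 21.6 tcp [ 0.4545 -0.1807  0.0688] box -152.7 -398.0 yaw 15.77 F box 0.73 -0.33 -3.45 grip 43.2147482260928 41.56216392643586
```

View pics/s3.png

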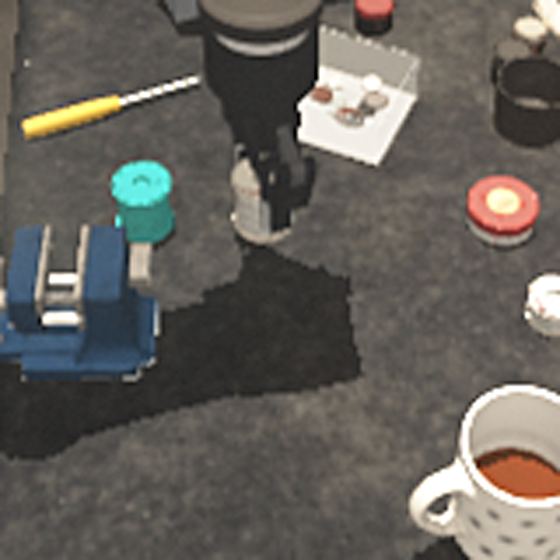

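The side view shows the reel upright in the fingers at about (262,205) and off the bench, with the decoy at (142,200) undisturbed. I carry it to the well.

Call:
{"method": "arm_command", "body": {
  "rows": [
    [[20, 0, 0, 0.5, 0], [20, 0, 0.3, 0.8, 0], [20, 0.2, 0.8, 0.8, 0], [20, 0.25, 0.95, 0, 0], [20, 0.25, 0.95, 0, 0], [20, 0.25, 0.95, 0, 0], [20, 0.25, 0.95, 0, 0], [20, 0.25, 0.95, 0, 0], [20, 0.18, 0.8, 0, 0], [20, 0.1, 0.5, 0, 0]]
  ]
}}

```text
t: 22.9
eef_pos: [0.5549, 0.2472, 0.1866]
tool_rot: [-0.0, 0.99, 0.139, -0.001]
contact_force: [-0.1, -0.2, -3.7]
gripper_width: 0.512
grasp_force: 42.1
```

```bash
python3 st.py
```

```text
t 22.9 tcp [0.5549 0.2472 0.1866] box 59.7 -13.1 yaw 15.95 F box -0.11 -0.19 -3.68 grip 43.761306281380534 42.138421173617644
```

Call:
{"method": "arm_command", "body": {
  "rows": [
    [[20, 0.02, 0.12, 0, 0], [20, 0.02, 0.1, 0, 0], [20, 0, 0, -0.3, 0], [20, 0, 0, -0.5, 0], [20, 0, 0, -0.4, 0], [20, 0, 0, -0.35, 0], [20, 0, 0, -0.3, 0], [20, 0, 0, -0.25, 0], [20, 0, 0, -0.15, 0], [20, 0, 0, 0, 0]]
  ]
}}

```text
t: 24.15
eef_pos: [0.5579, 0.2576, 0.0529]
tool_rot: [0.0, 0.99, 0.138, -0.0]
contact_force: [0.4, -0.6, -2.9]
gripper_width: 0.505
grasp_force: 42.1
```

```bash
python3 st.py
```

```text
t 24.15 tcp [0.5579 0.2576 0.0529] box 65.4 -3.9 yaw 15.81 F box 0.21 -0.71 -2.92 grip 43.138125687198915 42.102688809295614
```

Call:
{"method": "arm_command", "body": {
  "rows": [
    [[20, 0, 0, -0.1, 0], [20, 0, 0, -0.12, 0], [20, 0, 0, -0.1, 0], [20, 0, 0, -0.07, 0], [20, 0, 0, -0.04, 0], [20, 0, 0, -0.03, 0], [20, 0, 0, -0.02, 0], [20, 0, 0, 0, 0], [20, 0, 0, 0, 0], [20, 0, 0, 0, 0]]
  ]
}}

```text
t: 25.4
eef_pos: [0.5583, 0.2577, 0.0247]
tool_rot: [-0.0, 0.991, 0.137, 0.0]
contact_force: [0.5, 0.5, -3.0]
gripper_width: 0.511
grasp_force: 42.1
```

```bash
python3 st.py
```

```text
t 25.4 tcp [0.5583 0.2577 0.0247] box 65.8 -3.9 yaw 15.8 F box 0.62 0.4 -2.98 grip 43.67626950751126 42.14646742250807
```

Call:
{"method": "arm_command", "body": {
  "rows": [
    [[20, 0, 0, -0.01, 0], [20, 0, 0, -0.01, 0], [20, 0, 0, -0.01, 0], [20, 0, 0, -0.01, 0], [20, 0, 0, -0.01, 0], [20, 0, 0, 0, 0], [20, 0, 0, 0, 0], [20, 0, 0, 0, 0], [20, 0, 0, 0, 0], [20, 0, 0, 0, 0]]
  ]
}}

```text
t: 26.65
eef_pos: [0.5583, 0.2577, 0.024]
tool_rot: [0.001, 0.991, 0.137, 0.0]
contact_force: [-6.9, -4.6, 19.5]
gripper_width: 0.51
grasp_force: 44.4
```

```bash
python3 st.py
```

```text
t 26.65 tcp [0.5583 0.2577 0.024 ] box 65.8 -3.9 yaw 15.8 F box -7.84 -2.57 19.49 grip 43.53175227551509 44.4061366666574
```

Call:
{"method": "arm_command", "body": {
  "rows": [
    [[20, 0, 0, 0.02, 0], [20, 0, 0, 0.015, 0], [20, 0, 0, 0, 0], [48, 0, 0, 0, 0], [52, 0, 0, 0, 0], [58, 0, 0, 0, 0], [65, 0, 0, 0, 0], [75, 0, 0, 0, 0], [75, 0, 0, 0, 0], [75, 0, 0, 0, 0]]
  ]
}}

```text
t: 27.9
eef_pos: [0.5582, 0.2577, 0.0238]
tool_rot: [-0.0, 0.991, 0.137, 0.0]
contact_force: [0.0, -0.4, -0.1]
gripper_width: 0.878
grasp_force: 0.0
```

```bash
python3 st.py
```

```text
t 27.9 tcp [0.5582 0.2577 0.0238] box 65.7 -3.9 yaw 15.8 F box -0.08 -0.38 -0.07 grip 74.94098214724197 0.0
```

Released with zero force. I lift straight up and look.

Call:
{"method": "arm_command", "body": {
  "rows": [
    [[75, 0, 0, 0.2, 0], [75, 0, 0, 0.4, 0], [75, 0, 0, 0.6, 0], [75, 0, 0, 0.8, 0], [75, 0, 0, 0.8, 0], [75, 0, 0, 0.8, 0], [75, 0, 0, 0.8, 0], [75, 0, 0, 0.5, 0], [75, 0, 0, 0, 0], [75, 0, 0, 0, 0]]
  ]
}}

```text
t: 29.15
eef_pos: [0.5577, 0.2574, 0.3173]
tool_rot: [0.0, 0.991, 0.138, -0.0]
contact_force: [0.6, -1.0, -0.8]
gripper_width: 0.882
grasp_force: 0.0
```

```bash
python3 st.py; python3 snap.py w5; python3 -c "
import cv2;a=cv2.imread('pics/w5.png');cv2.imwrite('pics/w5b.png',cv2.resize(a,(768,576)))"
```

```text
t 29.15 tcp [0.5577 0.2574 0.3173] box 65.1 -4.1 yaw 15.81 F box 0.36 -1.1 -0.79 grip 75.28882338184539 0.0
[0.55769636 0.25735213 0.31734216] [ 2.58347517e-04  9.90501097e-01  1.37504243e-01 -3.07000015e-04] 272.91543022406177 [[ 2.72740972e-01 -9.24371102e-01 -2.66740375e-01  6.25735744e-01]
 [-9.62086995e-01 -2.61763986e-01 -7.66043683e-02  2.76184975e-01]
 [ 9.87840498e-04  2.77520596e-01 -9.60719180e-01  4.59081394e-01]
 [ 0.00000000e+00  0.00000000e+00  0.00000000e+00  1.00000000e+00]]
```

View pics/w5b.png

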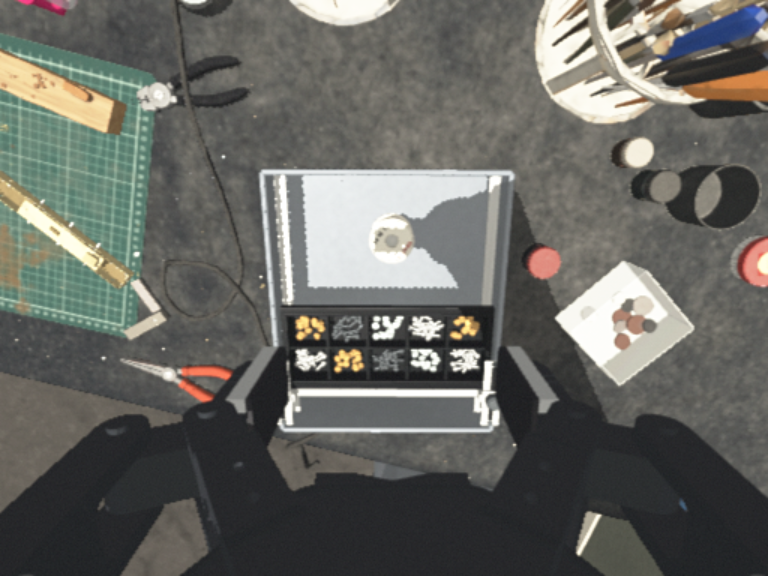

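The wrist view shows the reel upright at (391,240) on the well floor. The till (rows 305 to 388) is level and against the bar, and the gripper is well clear.

```bash
python3 -c "
from station import job;print(job.hand_in())"
```

```text
the job is handed in; nothing more can be done
None
```

The job is handed in (the hand-in returned no verdict): the till was drawn snug to the cross bar with an estimated 5 N on it, and the larger reel stands upright on the floor of the well behind it.

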